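Press the rocker of a two-lane dispenser to let out the larger bath bomb

TASK

The little wooden dispenser holds one bath bomb in each of its two lanes, a larger and a smaller one, each kept back by a gate on a rocking lever. Gently press down the rear paddle of the lane with the larger bath bomb until its gate is up and the ball has rolled out into the tray at the front, then let the paddle come up so that both gates are shut. Keep the smaller bath bomb behind its gate, do not touch either ball with the robot, and leave the goods standing around where they are.

Things in the scene. Friction and masses are not known exactly. Their poses are not given: they have to be found in the camera images.
- dispenser: Fixed wooden two-lane dispenser, 142 mm long (x), 130 wide (y). Origin 131 mm below its top, 0 to 30 mm above the counter (plinth height varies). Own -x = front (tray), pointing to the robot's left; +x = rear (paddles), to its right. Open-topped lanes 54 mm wide along x, centred at y = +30 (left) and -30 mm (right), slope to gates at x = -35. Rear wall at x = 36, top z = 89; paddles hang free behind it.
- lever_left (a joint): Lever over the left (+y) lane: 0 = gate down, paddle up (start); 0.55 rad = end stop, gate up, paddle about 30 mm lower. Axle along y at dispenser x = 20, z = 120 mm; gate 55 mm in front of it, paddle 55 mm behind. The larger ball is free from about 0.45 rad, the smaller one sooner. A light spring shuts it: the paddle needs about 3 N to start, 5 N at the stop.
- lever_right (a joint): The same for the lever over the right (-y) lane.
- tray (a point): Middle of the catch tray floor in front of the gates. The tray runs from x = -95 to -40 mm of the dispenser, floor about z = 32, lip z = 59, with a low wall between its halves.
- paddle_left (a point): Press paddle at the rear of the left lever: flat wooden plate 34 mm (along the lever) x 44 x 6. This point: centre of its top face. Gate down: at x = 72, z = 141 mm of the dispenser, tilted 0.22 rad, rear edge up; fully pressed: about x = 75, z = 111, tilted 0.33 rad the other way. Paddles are 60 mm apart centre to centre.
- paddle_right (a point): The same for the right lever.
- big_bomb: The larger bath bomb: plain off-white loose ball, 38 mm across, in the left or the right lane. The origin is on its surface and turns with it; use point big_bomb_center.
- big_bomb_center (a point): Centre of the larger ball. Behind its gate it is near x = -14 mm, z = 81 mm of the dispenser; in the tray about x = -75 mm, z = 50 mm.
- small_bomb: The smaller bath bomb: same material, 26 mm across, in the other lane. Origin on its surface, as above.
- small_bomb_center (a point): Centre of the smaller ball, near x = -20 mm, z = 73 mm of the dispenser while its gate holds it.
- gift_box: Bystander: lilac gift box 100 x 130 x 60 mm, left of the wooden block near the robot. Origin: centre of the underside.
- tin: Bystander: round floral tin, 74 mm across, 32 mm high, on top of the gift box. Origin: centre of the underside.
- carton: Bystander: upright orange carton 40 x 46 x 105 mm by the gift box. Origin: centre of the underside.
- balm: Bystander: small green box 50 x 50 x 22 mm just beyond the dispenser. Origin: centre of the underside.
- mist: Bystander: small green bottle lying on its side, 72 x 27 x 26 mm, between the dispenser and the robot. Origin: centre of the underside.
Not all that is in view belongs to the job. Leave any red look-alike of the big_bomb alone.

How it is judged:
By the outcome, as a careful person would: the job done as asked, in the order asked, and still so for the second after the job is handed in, with the robot touching nothing.
It also fails if it takes over 40 s, if anything falls off the work surface, if the arm or the gripper's body presses on something with over 40 N, if the wrist force passes 120 N, or if a joint passes its speed limit or range.

ROBOT

A 7-joint arm with a two-finger parallel gripper is mounted at the origin on a cart in front of the work surface, level with it; the furniture and walls round the work are solid. World frame = base frame: x ahead of the robot, y to its left, z up, the work surface at z = 0. Lengths are in m, angles in rad, forces in N, time in s.
With the tool pointing down it reaches from about 0.4 to 0.925 m from the base axis. Payload 4.1 kg.
Tool frame: the origin (TCP) lies where the fingers leave the gripper's body, on its centre line; the fingertips stand 73 mm ahead of it and the grasp point (between the pads) lies 54 mm ahead of it; z points along the fingers, y is the line along which they close (so a half turn about z gives the same grasp; the last joint's range is limited). The gripper opens to 85 mm and grips with 20 to 120 N. Pads are 22 mm wide; open, the fingers measure 114 mm over their backs; the gripper's body (76 mm by 85 mm) begins 54 mm behind the grasp point. The pads swing forward as they close: fully open they stand 13 mm farther back than shut.
Start: joints at [-1.374, 0.398, 0.045, 1.537, -0.019, 1.207, -0.051], TCP at [0.189, 0.622, 0.304] pointing down, gripper open.
Joint ranges: [-2.82, 2.82], [-0.49, 2.23], [-1.37, 1.46], [0, 2.46], [-1.36, 4.5], [0.23, 2], [-2.94, 2.94]. Speed limits (rad/s): [2.57, 2.57, 3.14, 3.14, 3.14, 3.14, 3.14].

INTERFACE

Orientations are given as a 3x3 rotation matrix whose columns are the frame's x, y, z axes.
In Python, from station import arm gives the robot as it stands. The module is installed in compiled form; this text tells all that it offers.
- The arm moves only by the tool move_arm, never from a script. Its argument "motion" is a list of rows, each an object with "offset": the shift along the tool's x, y, z scaled (see below), a list of three; "twist": the turn, a rotation vector about the tool's x, y, z scaled (see below), a list of three. In form: [{"offset": [dx, dy, dz], "twist": [ax, ay, az]}, ...]. A call has 1 to 10 rows; each row is the pose to reach, as a shift and turn from the pose commanded when the call began, along the tool's axes at that moment; what a row does not reach only later rows make up. The controller multiplies each number of a shift by 0.15 m and each number of a turn by pi/2 rad. A row lasts 1/12 s, in which the tool goes at most 41.7 mm and 7.16 degrees, less where a joint would pass 70% of its speed; a pose out of reach is approached as far as the arm can. A call with a number of a shift or a turn outside -1 to 1 is refused whole. A call with a gripper value outside its range is refused whole. "claw" is the opening, from 0 (shut) to 1 (fully open), set as the call begins (left out, the last holds). The fingers move at their own pace and stop on an object; the grip force is fixed at half the most. Time passes only in rows, so rows that repeat a pose let the fingers close. It gives the time, the measured TCP pose, the force, the opening and the grip force at its end, in the units of the state.
- arm.observe(): the state, without advancing time (a new reading comes with each control period).
- arm.get_image(name): name is "scene" or "top"; returns the picture (400x640x3 uint8, red, green, blue); there is no depth.
- arm.get_calibration(name): a dict with "mtx" (3x3 intrinsics, pixels), "extrinsics" (4x4, takes a point from world to camera coordinates). Camera axes: x right, y up, looking along -z (the intrinsics and any distortion apply to the point x, -y, -z); pixel columns grow to the right and rows downward; lengths in m; the calibration is good to about 2 mm. A picture is of the moment at which its call begins. get_calibration takes no time and is no camera call.
- arm.finish_job(): hands the job in; it is judged then, once.
The state is a dict: "time_s": time; "joints": joint angles; "qvel": joint speeds; "joint_torque": joint torques, N m; "tool_pos": TCP position; "tool_rot": TCP orientation; "force": force on the tool from outside, world axes, zero at the start; "wrist_torque": the same for the moment, N m; "finger_gap": finger opening in m; "finger_force": force on a finger pad.
Only numpy, scipy, OpenCV 4.12 (cv2) and the standard library are available. Lean on these libraries where they do the work, as an engineer would, in place of code of your own. Each camera call takes 0.05 s, during which the arm holds its last target. There are 200 camera calls.

## Working session

There is one attempt and no reset: what is moved stays moved. The work goes in short steps, Python scripts to look and compute and a tool call to move; the robot and the scene stay as the last step left them, time stands still between calls to the robot, and variables do not carry over. Pictures are saved under pics/ and viewed, at most 10 in all, crops included, and the job is handed in when it is done.

Besides the shell and the picture viewer there is one more tool, called in YAML: its name, and indented under it one key for each argument. move_arm: Moves the arm, as the interface text tells. Its arguments: {"type":"object","properties":{"motion":{"type":"array","items":{"type":"object","properties":{"offset":{"type":"array","items":{"type":"number"}},"twist":{"type":"array","items":{"type":"number"}}}}},"claw":{"type":"number"}},"required":["motion"]}

```bash
mkdir -p pics; python3 - <<'E'
from station import arm
import cv2,numpy as np
np.set_printoptions(precision=4,suppress=True)
for n in("scene","top"):
    im=arm.get_image(n); cv2.imwrite(f"pics/{n}0.png",im[:,:,::-1])
    c=arm.get_calibration(n); print(n,{k:np.array(v) for k,v in c.items()})
s=arm.observe(); print(s)
E
```

```text
scene {'mtx': array([[403.8412,   0.    , 323.2436],
       [  0.    , 403.8412, 199.751 ],
       [  0.    ,   0.    ,   1.    ]]), 'extrinsics': array([[ 0.291 ,  0.9567, -0.0087, -0.1077],
       [-0.7396,  0.2308,  0.6322,  0.2809],
       [ 0.6068, -0.1776,  0.7747, -1.3135],
       [ 0.    ,  0.    ,  0.    ,  1.    ]])}
top {'mtx': array([[409.1691,   0.    , 312.1894],
       [  0.    , 409.1691, 196.5322],
       [  0.    ,   0.    ,   1.    ]]), 'extrinsics': array([[ 0.0226, -0.9997,  0.0112, -0.0765],
       [ 0.9821,  0.0243,  0.1869, -0.4641],
       [-0.1871,  0.0068,  0.9823, -1.1472],
       [ 0.    ,  0.    ,  0.    ,  1.    ]])}
{'time_s': 0.1, 'joints': array([-1.374 ,  0.3991,  0.0451,  1.5377, -0.0187,  1.2069, -0.0507]), 'qvel': array([-0.    , -0.0007, -0.0009, -0.0034, -0.0005,  0.    , -0.    ]), 'joint_torque': array([  0.0034, -47.6263,   1.3702, -25.495 ,   0.0119,   0.005 ,
        -0.    ]), 'tool_pos': array([0.1893, 0.6214, 0.303 ]), 'tool_rot': array([[-0.9566,  0.2914, -0.0004],
       [ 0.2914,  0.9566, -0.0017],
       [-0.0001, -0.0018, -1.    ]]), 'force': array([ 0.1777, -0.6094,  0.3156]), 'wrist_torque': array([-0.0352, -0.0183,  0.0099]), 'finger_force': 0.0, 'finger_gap': 0.08582111537183111}
```

View pics/scene0.png

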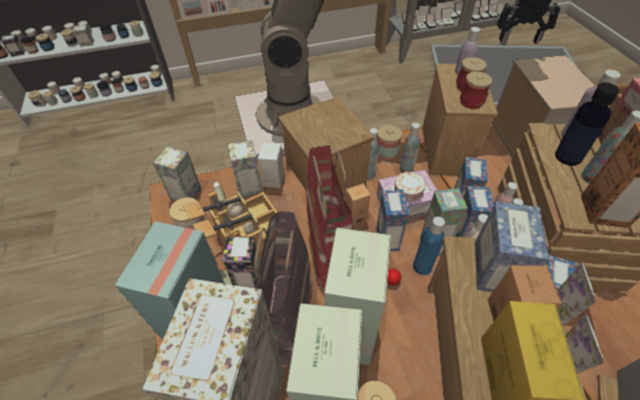

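View pics/top0.png

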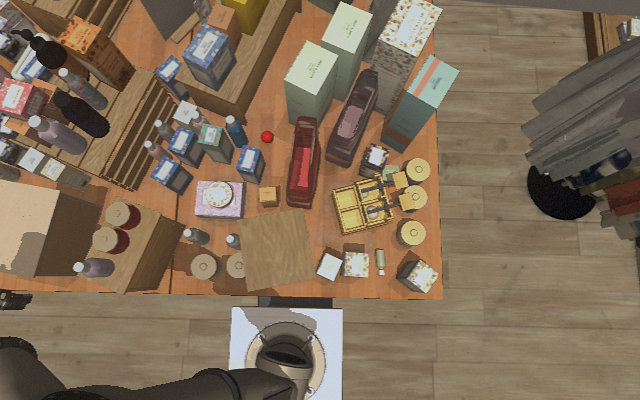

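Scene: dispenser near (240,215). Top: dispenser near (362,205), with its paddles to the right. The red ball at (267,136) in top is the look-alike. Enlarging both views.

```bash
python3 - <<'E'
import cv2,numpy as np
t=cv2.imread("pics/top0.png")[150:290,320:450]; s=cv2.imread("pics/scene0.png")[170:290,150:300]
a=cv2.resize(t,None,fx=4,fy=4,interpolation=cv2.INTER_CUBIC);cv2.imwrite("pics/tc.png",a)
b=cv2.resize(s,None,fx=5,fy=5,interpolation=cv2.INTER_CUBIC);cv2.imwrite("pics/sc.png",b[:600])
E
```

```text
(no output)
```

View pics/tc.png

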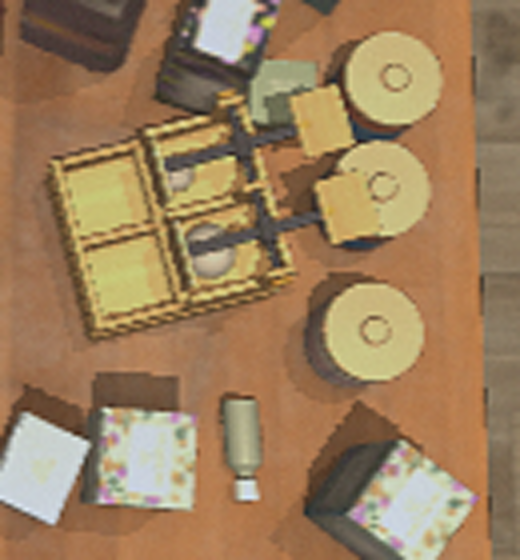

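View pics/sc.png

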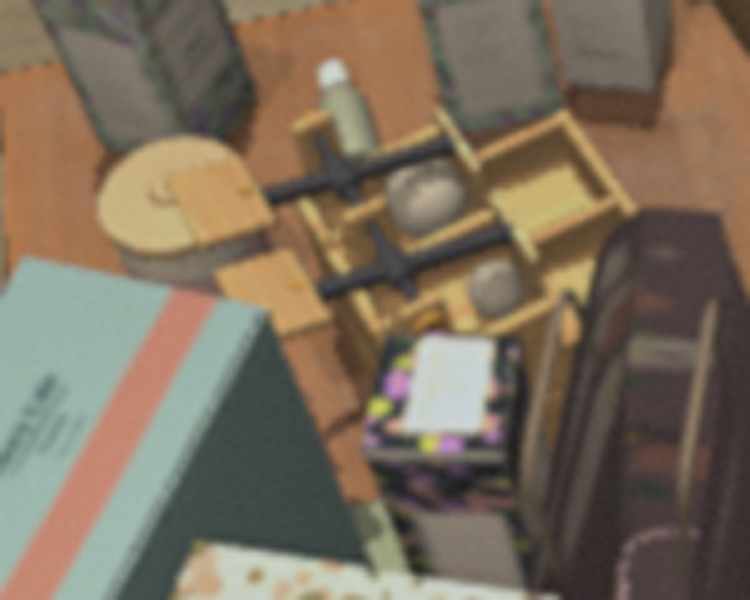

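Named candidates: larger ball at top (373,213), in the lane nearer the robot (right lane, -y); smaller ball at top (365,194), in the far lane. The enlarged crops confirm it. The paddle to press is therefore the near one: top (407,201), scene (194,210).

```bash
cat > h.py <<'E'
from station import arm
import numpy as np,cv2
np.set_printoptions(precision=4,suppress=True)
F=np.diag([1,-1,-1.])
def PM(n):
    c=arm.get_calibration(n);return np.array(c["mtx"])@F@np.array(c["extrinsics"])[:3]
PT,PS=PM("top"),PM("scene")
def tri(t,s):
    X=cv2.triangulatePoints(PT,PS,np.float64(t).reshape(2,1),np.float64(s).reshape(2,1))[:,0];return X[:3]/X[3]
def pr(P,X): v=P@np.append(X,1);return v[:2]/v[2]
def plane(P,uv,z):
    H=np.c_[P[:,0],P[:,1],P[:,2]*z+P[:,3]];v=np.linalg.solve(H,[*uv,1]);return v[:2]/v[2]
tc=lambda x,y:((x+.5)/4-.5+320,(y+.5)/4-.5+150)
sc=lambda x,y:((x+.5)/5-.5+150,(y+.5)/5-.5+170)
E
python3 - <<'E'
from h import *
for n,t,s in [("padR",(349,206),(220,199)),("padL",(323,121),(270,288)),("bigball",(213,252),(427,197)),("small",(180,177),(496,287)),
 ("jar3?",(374,332),(178,195)),("jar2?",(383,187),(178,195)),("padR front-near",(328,243),(238,152)),("padR rear near",(383,230),(167,175)),("padR rear far",(368,170),(200,247)),("padR front far",(315,182),(275,222)),
 ("frontcornerNear",(95,335),(568,115))]:
    X=tri(tc(*t),sc(*s));print(n,X,(pr(PS,X)-sc(*s)),(pr(PT,X)-tc(*t)))
for n,t,s in [("jarL",(122,213),(475,85)),("block",(308,209),(318,102)),("redball",(267,136),(394,277)),("tin",(217,194),(410,183)),("tealbox",(440,60),(190,228))]: print(n,tri(t,s))
X=tri((267,136),(394,277));print(pr(PT,X),pr(PS,X))
print("tcp px",pr(PT,[.189,.622,.304]))
E
```

```text
padR [ 0.4393 -0.3143  0.1512] [-0.5876  0.0211] [-0.4785 -0.0232]
padL [ 0.4959 -0.2979  0.1541] [-0.3736  0.016 ] [-0.2897 -0.0176]
bigball [ 0.4156 -0.2322  0.092 ] [-1.0304  0.0607] [-0.8554 -0.0948]
small [ 0.4699 -0.2106  0.0832] [-1.0427  0.0698] [-0.8281 -0.1071]
jar3? [ 0.3642 -0.3475  0.0748] [-0.9382  0.0269] [-0.8061 -0.0309]
jar2? [ 0.4487 -0.3297  0.1713] [-1.6403  0.0421] [-1.3214 -0.0546]
padR front-near [ 0.4143 -0.3023  0.1499] [ 0.3816 -0.0166] [0.3186 0.0158]
padR rear near [ 0.4229 -0.3347  0.1559] [-0.8087  0.0229] [-0.6671 -0.0231]
padR rear far [ 0.4637 -0.3259  0.1524] [-1.1887  0.0362] [-0.9453 -0.0426]
padR front far [ 0.4557 -0.2932  0.1472] [-0.4596  0.0199] [-0.3693 -0.0234]
frontcornerNear [ 0.359  -0.1553  0.0609] [-0.2084  0.017 ] [-0.1815 -0.0273]
jarL [0.3716 0.3721 0.2771]
block [ 0.3884 -0.0353  0.3325]
redball [0.6565 0.0787 0.0176]
tin [0.4583 0.2009 0.0848]
tealbox [ 0.6956 -0.2995  0.4233]
[266.4137 135.8013] [393.1516 277.1296]
tcp px [ -9.0304 292.63  ]
```

Paddle R is at (0.439, -0.314, 0.151). Its 59 mm spacing and its 86 mm distance to the ball both match the description, and the plinth works out at about 10 mm. Lifting first, gripper shut.

move_arm:
  motion:
    - {"offset": [0,0,-0.3],"twist": [0,0,0]}
    - {"offset": [0,0,-0.6],"twist": [0,0,0]}
    - {"offset": [0,0,-0.9],"twist": [0,0,0]}
    - {"offset": [-0.2,0,-1],"twist": [0,0,0]}
    - {"offset": [-0.5,-0.1,-1],"twist": [0,0,0]}
    - {"offset": [-0.8,-0.2,-1],"twist": [0,0,0]}
    - {"offset": [-1,-0.3,-1],"twist": [0,0,0]}
    - {"offset": [-1,-0.3,-1],"twist": [0,0,0]}
  claw: 0

```text
time_s: 0.77
tool_pos: [0.329, 0.5278, 0.4543]
tool_rot: [[-0.952, 0.306, 0.006], [0.306, 0.952, -0.004], [-0.007, -0.002, -1.0]]
force: [1.5, -1.2, -0.0]
finger_gap: 0.0
finger_force: 0.0
```

```bash
python3 - <<'E'
from h import *
print("jar2 in scene if z .075",pr(PS,[*plane(PT,tc(383,187),.075),.075]))
print("teal base near",plane(PT,(410,150),0))
for t,s in [((315,280),(283,118)),((305,210),(330,160)),((240,222),(370,133))]:
    X=tri(t,s);print("block",X,pr(PT,X)-t)
s=arm.observe();print(s["time_s"],s["tool_pos"],s["tool_rot"],s["joints"])
E
```

```text
jar2 in scene if z .075 [183.0099 244.3601]
teal base near [ 0.6283 -0.3653]
block [ 0.2308 -0.0697  0.1779] [-2.6361 -0.5375]
block [ 0.411  -0.0222  0.185 ] [-9.6389 -3.0991]
block [0.3684 0.1165 0.1946] [-0.7009 -0.2353]
0.7667 [0.329  0.5278 0.4543] [[-0.9521  0.3056  0.0062]
 [ 0.3056  0.9522 -0.0044]
 [-0.0072 -0.0023 -1.    ]] [-1.1829  0.2828  0.1296  1.3745 -0.0287  1.4874  0.2042]
```

move_arm:
  motion:
    - {"offset": [-0.2,-0.15,0],"twist": [0,0,0]}
    - {"offset": [-0.4,-0.3,0],"twist": [0,0,0]}
    - {"offset": [-0.6,-0.45,0],"twist": [0,0,0]}
    - {"offset": [-0.8,-0.6,0],"twist": [0,0,0]}
    - {"offset": [-1,-0.75,0],"twist": [0,0,0]}
    - {"offset": [-1,-0.9,0],"twist": [0,0,0]}
    - {"offset": [-1,-1,0],"twist": [0,0,0]}
    - {"offset": [-1,-1,0],"twist": [0,0,0]}

```text
time_s: 1.43
tool_pos: [0.4202, 0.344, 0.4541]
tool_rot: [[-0.955, 0.297, -0.0], [0.297, 0.955, -0.001], [0.0, -0.001, -1.0]]
force: [0.7, -0.2, -0.9]
finger_gap: 0.0003
finger_force: 0.0
```

move_arm:
  motion:
    - {"offset": [0,-0.2,0],"twist": [0,0,0]}
    - {"offset": [-0.1,-0.4,0],"twist": [0,0,0]}
    - {"offset": [-0.2,-0.6,0],"twist": [0,0,0]}
    - {"offset": [-0.3,-0.8,0],"twist": [0,0,0]}
    - {"offset": [-0.3,-1,0],"twist": [0,0,0]}
    - {"offset": [-0.3,-1,0],"twist": [0,0,0]}

```text
time_s: 1.93
tool_pos: [0.4192, 0.1856, 0.4543]
tool_rot: [[-0.954, 0.299, -0.0], [0.299, 0.954, -0.001], [-0.0, -0.001, -1.0]]
force: [-0.3, -0.3, 0.6]
finger_gap: 0.0003
finger_force: 0.0
```

move_arm:
  motion:
    - {"offset": [0,-0.2,0],"twist": [0,0,0]}
    - {"offset": [-0.1,-0.4,0],"twist": [0,0,0]}
    - {"offset": [-0.2,-0.6,0],"twist": [0,0,0]}
    - {"offset": [-0.3,-0.8,0],"twist": [0,0,0]}
    - {"offset": [-0.3,-1,0],"twist": [0,0,0]}
    - {"offset": [-0.3,-1,0],"twist": [0,0,0]}

```text
time_s: 2.43
tool_pos: [0.418, 0.0293, 0.4542]
tool_rot: [[-0.954, 0.3, 0.0], [0.3, 0.954, -0.001], [-0.0, -0.001, -1.0]]
force: [-0.1, -0.4, 1.2]
finger_gap: 0.0002
finger_force: 0.0
```

move_arm:
  motion:
    - {"offset": [0,-0.2,0],"twist": [0,0,0]}
    - {"offset": [-0.1,-0.4,0],"twist": [0,0,0]}
    - {"offset": [-0.2,-0.6,0],"twist": [0,0,0]}
    - {"offset": [-0.3,-0.8,0],"twist": [0,0,0]}
    - {"offset": [-0.3,-1,0],"twist": [0,0,0]}
    - {"offset": [-0.3,-1,0],"twist": [0,0,0]}

```text
time_s: 2.93
tool_pos: [0.4166, -0.1274, 0.4542]
tool_rot: [[-0.954, 0.3, 0.0], [0.3, 0.954, -0.002], [-0.001, -0.002, -1.0]]
force: [-1.2, -1.3, 0.1]
finger_gap: 0.0003
finger_force: 0.0
```

move_arm:
  motion:
    - {"offset": [0,-0.2,0],"twist": [0,0,0]}
    - {"offset": [-0.1,-0.4,0],"twist": [0,0,0.07]}
    - {"offset": [-0.2,-0.6,0],"twist": [0,0,0.14]}
    - {"offset": [-0.4,-0.8,0],"twist": [0,0,0.21]}
    - {"offset": [-0.4,-1,0],"twist": [0,0,0.28]}
    - {"offset": [-0.4,-1,0],"twist": [0,0,0.35]}
    - {"offset": [-0.4,-1,0],"twist": [0,0,0.42]}
    - {"offset": [-0.4,-1,0],"twist": [0,0,0.49]}
    - {"offset": [-0.4,-1,0],"twist": [0,0,0.56]}
    - {"offset": [-0.4,-1,0],"twist": [0,0,0.63]}

```text
time_s: 3.77
tool_pos: [0.4327, -0.2815, 0.4536]
tool_rot: [[-0.278, 0.961, -0.0], [0.961, 0.278, -0.0], [0.0, -0.0, -1.0]]
force: [-0.3, -0.2, 0.5]
finger_gap: 0.0002
finger_force: 0.0
```

```bash
python3 - <<'E'
from h import *
s=arm.observe();R=s["tool_rot"];p=s["tool_pos"];print(p,R,s["joints"],s["force"])
y=np.array([.961,.278,0]);z=np.array([0,0,-1.]);x=np.cross(y,z)
r=np.c_[x,y,z];print("twist",cv2.Rodrigues(R.T@r)[0].ravel()/(np.pi/2))
print("offset to tip 0.20",R.T@(np.array([.439,-.314,.273])-p)/.15)
E
```

```text
[ 0.4327 -0.2815  0.4536] [[-0.2782  0.9605 -0.0002]
 [ 0.9605  0.2782 -0.    ]
 [ 0.     -0.0002 -1.    ]] [-0.4548  0.127   1.0635  1.6349 -0.1117  1.4456  0.9011] [-0.2761 -0.1949  0.5435]
twist [-0.0001 -0.      0.0002]
offset to tip 0.20 [-0.2199 -0.0198  1.2042]
```

move_arm:
  motion:
    - {"offset": [-0.1,0,0.2],"twist": [0,0,0]}
    - {"offset": [-0.22,-0.02,0.4],"twist": [0,0,0]}
    - {"offset": [-0.22,-0.02,0.6],"twist": [0,0,0]}
    - {"offset": [-0.22,-0.02,0.8],"twist": [0,0,0]}
    - {"offset": [-0.22,-0.02,1],"twist": [0,0,0]}
    - {"offset": [-0.22,-0.02,1],"twist": [0,0,0]}
    - {"offset": [-0.22,-0.02,1],"twist": [0,0,0]}

```text
time_s: 4.35
tool_pos: [0.4383, -0.3141, 0.3029]
tool_rot: [[-0.283, 0.959, -0.003], [0.959, 0.283, 0.001], [0.002, -0.002, -1.0]]
force: [0.4, -0.9, 0.6]
finger_gap: -0.0003
finger_force: 0.0
```

```bash
python3 - <<'E'
from h import *
s=arm.observe();print(s["tool_pos"],s["joints"],s["force"])
a=arm.get_image("scene")[:,:,::-1];b=arm.get_image("top")[:,:,::-1]
a=cv2.resize(a[150:290,130:290],None,fx=2.5,fy=2.5,interpolation=cv2.INTER_CUBIC)
b=cv2.resize(b[150:290,310:470],None,fx=2.5,fy=2.5,interpolation=cv2.INTER_CUBIC)
cv2.imwrite("pics/c1.png",np.hstack([a,b]))
E
```

```text
[ 0.4383 -0.3141  0.3029] [-0.2682  0.3307  1.0085  1.8197 -0.303   1.1612  1.1265] [ 0.3789 -0.9444  0.5594]
```

View pics/c1.png

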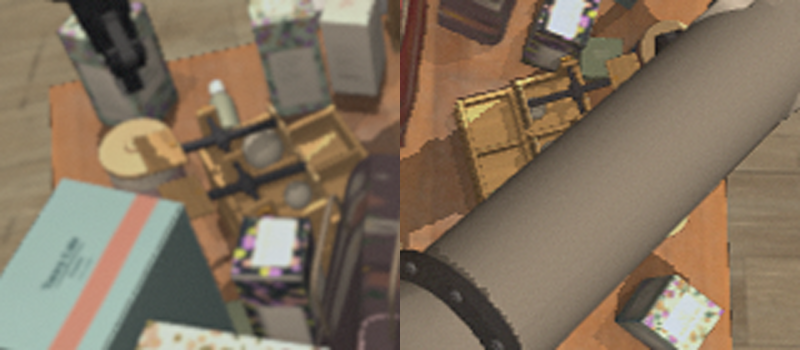

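The fingertip hangs above the near paddle (tip at scene pixel (184,185), paddle about (196,210)). Both balls are still behind their gates and nothing has been disturbed. Descending in steps.

move_arm:
  motion:
    - {"offset": [0,0,0.15],"twist": [0,0,0]}
    - {"offset": [0,0,0.3],"twist": [0,0,0]}
    - {"offset": [0,0,0.4],"twist": [0,0,0]}
    - {"offset": [0,0,0.46],"twist": [0,0,0]}
    - {"offset": [0,0,0.5],"twist": [0,0,0]}
    - {"offset": [0,0,0.53],"twist": [0,0,0]}
    - {"offset": [0,0,0.56],"twist": [0,0,0]}
    - {"offset": [0,0,0.58],"twist": [0,0,0]}
    - {"offset": [0,0,0.58],"twist": [0,0,0]}

```text
time_s: 5.2
tool_pos: [0.4385, -0.3165, 0.2178]
tool_rot: [[-0.281, 0.96, 0.003], [0.96, 0.281, -0.002], [-0.003, 0.002, -1.0]]
force: [0.6, -1.8, 2.6]
finger_gap: -0.0001
finger_force: 1.5
```

move_arm:
  motion:
    - {"offset": [0,0,0.02],"twist": [0,0,0]}
    - {"offset": [0,0,0.04],"twist": [0,0,0]}
    - {"offset": [0,0,0.06],"twist": [0,0,0]}
    - {"offset": [0,0,0.08],"twist": [0,0,0]}
    - {"offset": [0,0,0.1],"twist": [0,0,0]}
    - {"offset": [0,0,0.11],"twist": [0,0,0]}
    - {"offset": [0,0,0.11],"twist": [0,0,0]}
    - {"offset": [0,0,0.11],"twist": [0,0,0]}

```text
time_s: 5.87
tool_pos: [0.4385, -0.3168, 0.201]
tool_rot: [[-0.281, 0.96, 0.003], [0.96, 0.281, -0.003], [-0.004, 0.002, -1.0]]
force: [2.4, -4.2, 4.7]
finger_gap: 0.0002
finger_force: 2.8
```

```bash
python3 - <<'E'
from h import *
s=arm.observe();print(s["tool_pos"],s["force"])
a=arm.get_image("scene")[:,:,::-1]
cv2.imwrite("pics/c2.png",cv2.resize(a[150:270,150:290],None,fx=4,fy=4,interpolation=cv2.INTER_CUBIC))
E
```

```text
[ 0.4385 -0.3168  0.201 ] [ 2.4094 -4.1941  4.7228]
```

View pics/c2.png

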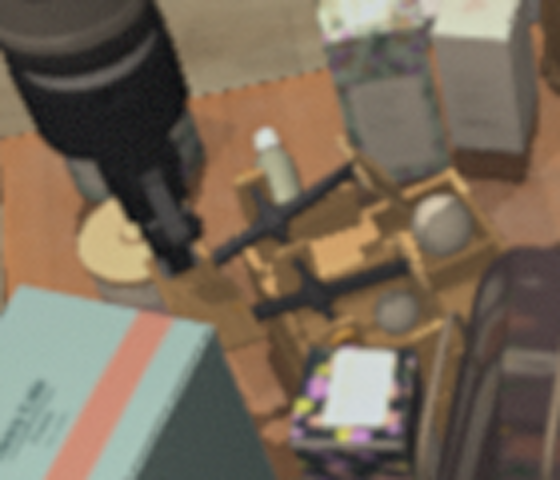

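The gate is up, the larger ball is in the tray (crop (440,222)) and the smaller one is still behind its gate (crop (395,312)). Holding briefly, then letting the paddle up slowly.

move_arm:
  motion:
    - {"offset": [0,0,0],"twist": [0,0,0]}
    - {"offset": [0,0,0],"twist": [0,0,0]}
    - {"offset": [0,0,0],"twist": [0,0,0]}
    - {"offset": [0,0,-0.03],"twist": [0,0,0]}
    - {"offset": [0,0,-0.06],"twist": [0,0,0]}
    - {"offset": [0,0,-0.09],"twist": [0,0,0]}
    - {"offset": [0,0,-0.12],"twist": [0,0,0]}
    - {"offset": [0,0,-0.15],"twist": [0,0,0]}
    - {"offset": [0,0,-0.18],"twist": [0,0,0]}
    - {"offset": [0,0,-0.21],"twist": [0,0,0]}

```text
time_s: 6.75
tool_pos: [0.4367, -0.3139, 0.2311]
tool_rot: [[-0.282, 0.959, -0.003], [0.959, 0.282, 0.003], [0.004, -0.002, -1.0]]
force: [-0.2, -0.6, -0.2]
finger_gap: 0.0002
finger_force: 0.0
```

move_arm:
  motion:
    - {"offset": [0,0,-0.05],"twist": [0,0,0]}
    - {"offset": [0,0,-0.15],"twist": [0,0,0]}
    - {"offset": [0,0,-0.3],"twist": [0,0,0]}
    - {"offset": [0,0,-0.5],"twist": [0,0,0]}
    - {"offset": [0,0,-0.7],"twist": [0,0,0]}
    - {"offset": [0,0,-0.8],"twist": [0,0,0]}
    - {"offset": [0,0,-0.8],"twist": [0,0,0]}
    - {"offset": [0,0,-0.8],"twist": [0,0,0]}

```text
time_s: 7.42
tool_pos: [0.4374, -0.3154, 0.3522]
tool_rot: [[-0.282, 0.96, 0.0], [0.96, 0.282, 0.0], [0.0, 0.001, -1.0]]
force: [-0.3, 0.2, -0.3]
finger_gap: 0.0
finger_force: 0.0
```

```bash
python3 - <<'E'
from h import *
s=arm.observe();print(s["tool_pos"],s["force"])
a=arm.get_image("scene")[:,:,::-1]
cv2.imwrite("pics/c3.png",cv2.resize(a[150:270,150:290],None,fx=4,fy=4,interpolation=cv2.INTER_CUBIC))
E
```

```text
[ 0.4374 -0.3154  0.3522] [-0.2909  0.2303 -0.288 ]
```

View pics/c3.png

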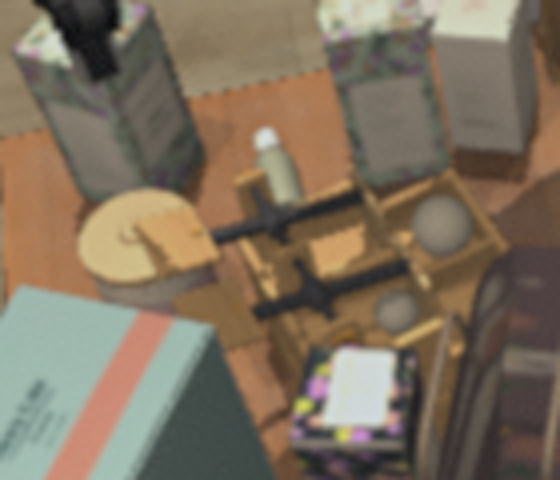

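The paddle is back up and both gates are shut. The larger ball rests in the tray (crop (441,224)), the smaller one is still held (crop (397,310)), and the robot is clear of everything.

```bash
python3 -c "
from station import arm
print(arm.finish_job())"
```

```text
the job is handed in; nothing more can be done
None
```

The larger bath bomb is in the tray, both gates are shut with the smaller one still behind its gate, and the job was handed in after about 7.5 s of robot time, with the robot clear of everything.

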